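# Press the push nut onto an eyewear carousel's spindle

### The arm

A 7-joint arm with a two-finger parallel gripper is mounted at the origin on the work surface. World frame = base frame: x ahead of the robot, y to its left, z up, the work surface at z = 0. Lengths are in m, angles in rad, forces in N, time in s.
With the tool pointing down it reaches from about 0.425 to 0.875 m from the base axis. Payload 4.7 kg.
Tool frame: the origin (TCP) lies on the centre line of the jaws, within the pads' length; the fingertips stand ahead of it and the grasp point (between the pads) lies 2 mm behind it (nose_length is the z of the fingertips in the tool frame, in m); z points along the fingers, y is the line along which they close (so a half turn about z gives the same grasp; the last joint's range is limited). The gripper opens to 87 mm and grips with 3 to 60 N. Pads are 19 mm wide; open, the fingers measure 117 mm over their backs; the gripper's body (75 mm by 190 mm) begins 51 mm behind the grasp point.
Start: joints at [1.127, 0.321, -0.07, 1.45, 0.023, 1.371, -0.057], TCP at [0.287, -0.583, 0.24] pointing down, gripper open.
Joint ranges: [-2.86, 2.86], [-0.3, 2.09], [-1.38, 1.24], [0.06, 2.45], [-1.56, 4.7], [0.09, 2.05], [-2.69, 2.69]. Speed limits (rad/s): [2.57, 2.57, 3.14, 3.14, 3.14, 3.14, 3.14].

### API

Orientations are given as a rotation vector (axis times angle).
In Python, from bench import * gives the robot as it stands.
- The arm moves only by the tool send_rows, never from a script. Its arguments are lists of equal length, an entry for each row: "xyz": the shift along the tool's x, y, z in mm, a list of three; "dr": the turn, a rotation vector about the tool's x, y, z in rad, a list of three. A call has exactly 10 rows; each row is the pose to reach, as a shift and turn from the pose commanded when the call began, along the tool's axes at that moment; what a row does not reach only later rows make up. A row lasts 1/12 s, in which the tool goes at most 41.7 mm and 7.16 degrees, less where a joint would pass 70% of its speed; a pose out of reach is approached as far as the arm can. A call with a gripper value outside its range is refused whole. "jaw" is the finger opening in mm, from 0 to 87, set as the call begins (left out, the last holds). The fingers move at their own pace and stop on an object; "grip_force" is the grip in N (left out, the last holds). Time passes only in rows, so rows that repeat a pose let the fingers close, or fill a call up. It gives the time, the measured TCP pose, the force, the opening and the grip force at its end, in the units of the state.
- get_state(): the state, without advancing time (a new reading comes with each control period).
- get_image(name): name is "scene" or "side" or "wrist"; returns the picture (384x512x3 uint8, red, green, blue); there is no depth.
- calibration(name): a dict with "vfov" (degrees; the focal length in pixels is half the picture's height over the tangent of half this angle, whatever the lens; pixels are square), "cx", "cy" (the principal point, pixels), "rvec" (rotation vector, rad) and "tvec" (3), from world to camera coordinates, as OpenCV has them; the wrist camera has in their place "hand_eye" (4x4, takes a point from camera to tool coordinates, whose origin is the TCP and whose axes are the flange's). Camera axes: x right, y down, z forward; pixel columns grow to the right and rows downward; lengths in m; the calibration is good to about 2 mm. The wrist camera is an equidistant fisheye: a pixel r from the principal point sees the ray r / f radians off the axis. A picture is of the moment at which its call begins: read the wrist's pose just before it. calibration takes no time and is no camera call.
- close_job(): hands the job in; it is judged then, once.
The state is a dict: "time": time; "joint_positions": joint angles; "qd": joint speeds; "joint_torque": joint torques, N m; "position": TCP position; "tool_rot": TCP orientation; "ft_force": force on the tool from outside, world axes, zero at the start; "torque": the same for the moment, N m; "grip_width": opening from 0.0 (shut) to 1.0 (fully open); "grip_force": force on a finger pad.
Only numpy, scipy, OpenCV 4.12 (cv2) and the standard library are available. Lean on these libraries where they do the work, as an engineer would, in place of code of your own. Each camera call takes 0.05 s, during which the arm holds its last target. There are 200 camera calls.

### The job

The turntable of the eyewear carousel is loose on its spindle. Take the red toothed push nut from the parts tray, set it over the spindle and press it straight down until it bites tight against the turntable's hub and squeezes the spring washers under the turntable about half-way, never flat, then let go. Press gently, do not ram it on off-centre, and leave the other things where they are.

Things in the scene. Friction and masses are not known exactly. Their poses are not given: they have to be found in the camera images.
- push_nut_center (a point): centre (half-way up, on the bore's axis) of the loose red push nut: a ribbed red collar, outside diameter 32 mm, height 28 mm, with a bore of 13 mm right through and a steel rim; it stands upright in one of the three places of the parts tray and weighs some 60 g. z is its axis, up
- push_nut_teeth (a point): point on the nut's axis between its four sprung steel teeth, 7 mm above its lower face. They slip down the spindle under a push of roughly 4 to 9 N (it varies) and bite when drawn up, so a nut held still tells no clear force. Their own squeeze totals some 25 N; over 45 N in all between nut and spindle, as when rammed on off-centre or askew, spoils it
- spindle_tip (a point): centre of the top of the carousel's upright plain steel spindle (fixed): diameter 10 mm, the top 8 mm tapered to 4.4 mm. z is up, along the spindle. The turntable's hub (aluminium, diameter 26 mm, standing 15 mm above the turntable) lies 34 to 52 mm below this point: how much is not known beforehand, it must be felt or seen. The round turntable is black, radius 95 mm, with white dividers 14 mm high from 59 mm outwards
- carousel (a joint): how far the turntable is pressed down on its spring washers, m: 0 as it starts, 0.008 when the washers are flat. It takes about 1.5 N to start and 1.5 N more for each mm, beyond what the teeth take. Good and tight is 0.0015 to 0.006, best 0.003 to 0.004
- parts_tray: fixed black tray with a grey floor, 150 mm (its x) by 290 mm (its y), 12 mm high, floor 5 mm thick and walls 5 mm; origin at the centre of its underside, on the table. The places are at y = -85, 0 and +85 mm in its frame
- thumb_nut: loose brass ring, diameter 30 mm, 14 mm high, in the parts tray: not to be disturbed. Origin at the centre of its underside
- spacer: loose aluminium ring, diameter 34 mm, 10 mm high, in the parts tray: not to be disturbed. Origin at the centre of its underside
- glasses_dark: loose pair of black glasses standing on the table, 130 mm wide, 43 mm high: leave alone. Origin under the bridge
- glasses_red: loose pair of red glasses standing on the table, 130 mm wide, 43 mm high: leave alone. Origin under the bridge
- phone: loose black phone on the papers, 72 by 147 by 8 mm: leave alone. Origin at the centre of its underside
- screwdriver: loose screwdriver, 130 mm long, lying on the table beyond the parts tray: leave alone
Mind the look-alikes: they are no part of the job. Of the things like the part that bears push_nut_center, leave any that is purple or yellow; of the rest the smaller one is meant.

How it is judged:
On the way, in this order (a step that is already met when the one before it is completed fails the run):
1. the push nut is threaded over the spindle's tip, upright (horizontal distance between push_nut_center and spindle_tip below 0.004 m and z of push_nut_center in the frame of spindle_tip below 0.004 m and angle between push_nut_center's own z axis and vertical below 0.15 rad), for 0.1 s.
2. the push nut is pressed down onto the hub, squeezing the spring washers by 1.5 to 6 mm (value of joint carousel between 0.0015 and 0.006 m and z of push_nut_center in the frame of spindle_tip below -0.015 m), for 0.2 s.
At the end, for the whole second after the job is handed in: The push nut sits released on the spindle, on its axis within 3 mm and upright within 0.12 rad, tight against the hub: by itself it keeps the turntable pressed down by 1.5 to 6 mm, and nothing moves (all of step 2 and horizontal distance between push_nut_center and spindle_tip below 0.003 m and angle between push_nut_center's own z axis and vertical below 0.12 rad and velocity of joint carousel below 0.005 m/s); the robot touches nothing.
It fails at once if the push nut is forced against the spindle with more than 45 N in all, its teeth's own squeeze of some 25 N included (contact force between push_nut and spindle above 45 N).
It fails at once if the spring washers are squashed beyond 6.5 mm (value of joint carousel above 0.0065 m).
It fails at once if the brass ring or the aluminium ring is moved by more than 20 mm (distance of any of thumb_nut, spacer from where it was at the start of the episode above 0.02 m).
It fails at once if glasses, phone or screwdriver are moved by more than 20 mm (distance of any of glasses_dark, glasses_red, phone, screwdriver from where it was at the start of the episode above 0.02 m).
It also fails if it takes over 72 s, if anything falls off the work surface, if the arm or the gripper's body presses on something with over 40 N, if the wrist force passes 120 N, or if a joint passes its speed limit or range.

## Working session

There is one attempt and no reset: what is moved stays moved. The work goes in short steps, Python scripts to look and compute and a tool call to move; the robot and the scene stay as the last step left them, time stands still between calls to the robot, and variables do not carry over. Pictures are saved under pics/ and viewed, at most 13 in all, crops included, and the job is handed in when it is done.

Besides the shell and the picture viewer there is one more tool, called by a JSON object that holds its "method" and its "body". send_rows: Moves the arm, as the interface text tells. Its arguments: {"type":"object","properties":{"xyz":{"type":"array"},"dr":{"type":"array"},"jaw":{"type":"number"},"grip_force":{"type":"number"}},"required":["xyz","dr"]}

```bash
mkdir -p pics; ls; cat > h.py <<'E'
import numpy as np, cv2
from scipy.spatial.transform import Rotation as R
from bench import *
def snap(n,f):
    im=get_image(n); cv2.imwrite('pics/'+f+'.png',im[:,:,::-1]); return im
def ray(n,u,v,st=None):
    c=calibration(n); f=192/np.tan(np.radians(c['vfov'])/2)
    a=(np.array([u,v],float)-[c['cx'],c['cy']])/f
    if n=='wrist':
        H=np.array(c['hand_eye']); t=np.linalg.norm(a); d=np.r_[a/max(t,1e-9)*np.sin(t),np.cos(t)]
        Rw=R.from_rotvec(st['tool_rot']).as_matrix()
        return Rw@H[:3,3]+st['position'], Rw@H[:3,:3]@d
    M=R.from_rotvec(c['rvec']).as_matrix()
    return -M.T@np.array(c['tvec']), M.T@np.r_[a,1]
def onz(n,u,v,z,st=None):
    o,d=ray(n,u,v,st); return o+d*(z-o[2])/d[2]
def tri(r):
    A=b=0
    for o,d in r:
        d=d/np.linalg.norm(d); P=np.eye(3)-np.outer(d,d); A=A+P; b=b+P@o
    x=np.linalg.solve(A,b); return x,[np.linalg.norm(np.cross(x-o,d/np.linalg.norm(d))) for o,d in r]
E
python3 - <<'E'
from h import *
s=get_state(); print(s)
a=snap('scene','scene0'); b=snap('side','side0'); w=snap('wrist','wrist0')
for n in('scene','side','wrist'): print(n,calibration(n))
cv2.imwrite('pics/all0.png',cv2.resize(np.hstack([a,b])[:,:,::-1],(800,300)))
E
```

```text
pics
{'time': 0.0, 'joint_positions': array([ 1.12710337,  0.32180116, -0.07010525,  1.45168421,  0.02259979,
        1.37077276, -0.05690677]), 'qd': array([-6.02861313e-04,  1.57171818e-03,  1.10299829e-03, -5.79594421e-05,
       -4.30302954e-04, -7.35639253e-04, -6.31651515e-04]), 'joint_torque': array([-1.33857343e-04, -4.91294968e+01, -4.04090434e-01, -3.12524915e+01,
       -6.40406599e-02,  4.37401340e-02,  1.56534184e-04]), 'position': array([ 0.28701945, -0.58262046,  0.23847119]), 'tool_rot': array([-3.05787698e+00, -7.12493103e-01,  8.07773930e-04]), 'ft_force': array([-1.01918507,  0.48841159, -0.38094984]), 'torque': array([ 0.02082774, -0.00233728,  0.00385942]), 'grip_force': 0.0, 'grip_width': 1.0008290306883272}
scene {'vfov': 57.831766877293255, 'cx': 254.96680789875361, 'cy': 188.01137245016344, 'rvec': array([ 1.99224659,  1.73177703, -0.55690047]), 'tvec': array([-0.10303772, -0.42648353,  1.43685106])}
side {'vfov': 55.82442655443657, 'cx': 253.45440081892355, 'cy': 193.04391978110522, 'rvec': array([ 0.48217813, -2.66696942,  1.2825663 ]), 'tvec': array([0.52394913, 0.19298855, 0.89446263])}
wrist {'vfov': 65.70646984690485, 'cx': 259.89261183184385, 'cy': 195.10364918415584, 'hand_eye': array([[ 3.18848983e-04, -9.58316004e-01, -2.85710230e-01,
         7.92860617e-02],
       [ 9.99999881e-01,  4.11130660e-04, -2.63008247e-04,
        -2.53253580e-04],
       [ 3.69509248e-04, -2.85710112e-01,  9.58316021e-01,
        -1.44726466e-01],
       [ 0.00000000e+00,  0.00000000e+00,  0.00000000e+00,
         1.00000000e+00]])}
```

View pics/scene0.png

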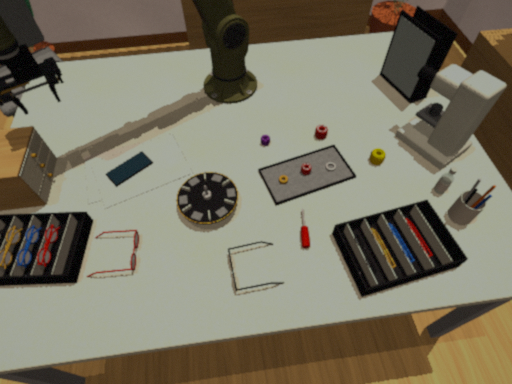

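View pics/side0.png

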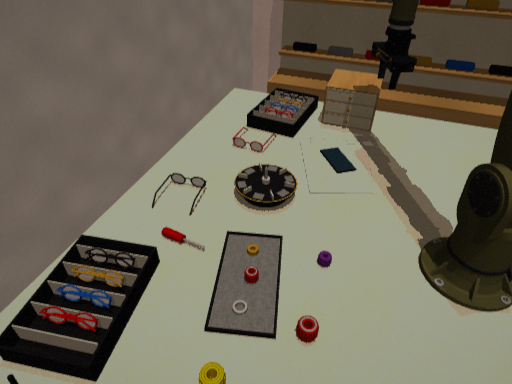

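```bash
python3 -c "
import bench;print([n for n in dir(bench) if n[0]!='_'], getattr(bench,'nose_length',None))"
```

```text
['MotionError', 'calibration', 'close_job', 'get_image', 'get_state', 'nose_length'] 0.017
```

Candidates: red nut in the tray (scene 306,169; side 251,274), larger red on table (scene 321,131; side 307,329), purple (265,140) and yellow (377,156). The smaller red one, in the tray, is meant. I'll check it and the spindle in close crops.

```bash
python3 - <<'E'
from h import *
S=cv2.imread('pics/scene0.png');D=cv2.imread('pics/side0.png')
def blobs(im,roi):
    x0,y0,x1,y1=roi; h=cv2.cvtColor(im,cv2.COLOR_BGR2HSV)
    m=(((h[...,0]<8)|(h[...,0]>172))&(h[...,1]>130)&(h[...,2]>40)).astype('uint8')
    k=np.zeros_like(m);k[y0:y1,x0:x1]=m[y0:y1,x0:x1]
    n,_,st,c=cv2.connectedComponentsWithStats(k); i=1+st[1:,4].argmax(); return st[i],c[i]
a=blobs(S,(295,155,318,182));b=blobs(D,(238,262,266,288));print(a,b)
print('nut',tri([ray('scene',*(a[1]+.5)),ray('side',*(b[1]+.5))]))
a=blobs(S,(308,120,334,142));b=blobs(D,(290,312,325,345))
print('big',a[0],b[0],tri([ray('scene',*(a[1]+.5)),ray('side',*(b[1]+.5))]))
r=lambda i:cv2.resize(i,(400,400),interpolation=cv2.INTER_CUBIC)
c=[r(S[160:210,180:230]),r(D[150:200,241:291])]
print(tri([ray('scene',206,177),ray('side',266,162)]))
cv2.imwrite('pics/crop1.png',np.vstack([np.hstack(c),np.hstack([r(S[145:195,281:331]),r(D[250:300,226:276])])[100:300]]))
E
```

```text
(array([301, 168,  10,   7,  44], dtype=int32), array([305.36363636, 171.13636364])) (array([244, 267,  15,  16, 125], dtype=int32), array([251.272, 276.792]))
nut (array([0.4879654 , 0.208931  , 0.00410595]), [np.float64(0.002380824074242463), np.float64(0.0023808240742425554)])
big [315 129  12  10  75] [296 316  23  26 261] (array([0.32931074, 0.30069225, 0.00083119]), [np.float64(0.0009856718516124176), np.float64(0.000985671851612453)])
(array([ 0.55830486, -0.1111764 ,  0.12249367]), [np.float64(0.004404872939776571), np.float64(0.0044048729397765055)])
```

View pics/crop1.png

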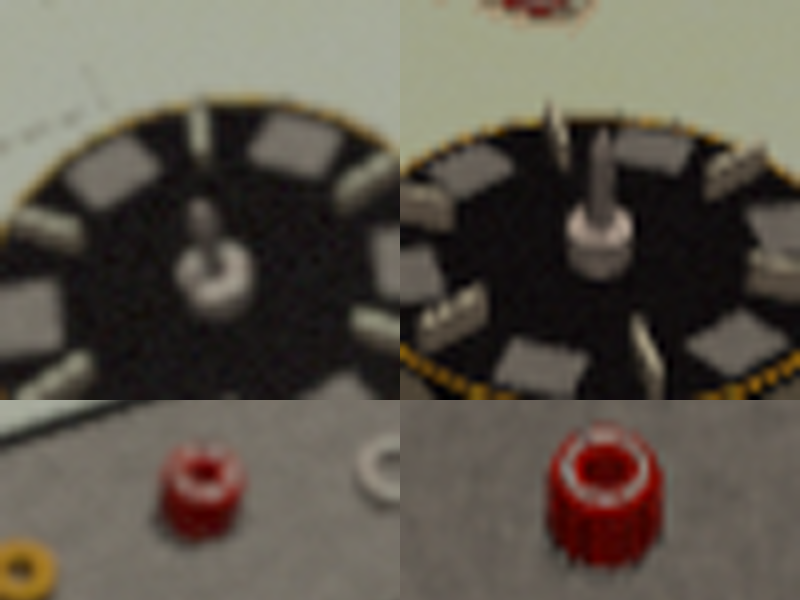

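Crops: the tray nut is a small ribbed red collar with a steel rim (top at scene 306.8,166.5; side 251.5,270.9). The spindle tip is at scene (205.4,185), side (266,166.9), with the bright hub below it.

```bash
python3 - <<'E'
from h import *
for k,a,b in [('tip',(205.4,185),(266,166.9)),('hub',(206.7,193.5),(266,178)),('nuttop',(306.75,166.5),(251.5,270.9))]: print(k,tri([ray('scene',*a),ray('side',*b)]))
s=get_state();Rw=R.from_rotvec(s['tool_rot']).as_matrix();print(Rw)
for k,t in [('nut',[.487,.209,.20]),('tip',[.558,-.111,.25])]:
    print(k,1000*Rw.T@(np.array(t)-s['position']))
E
```

```text
tip (array([ 0.56342617, -0.11931175,  0.09594596]), [np.float64(0.0005196376897892411), np.float64(0.0005196376897891724)])
hub (array([ 0.56366134, -0.12170487,  0.05281017]), [np.float64(0.0004934350474991256), np.float64(0.0004934350474992418)])
nuttop (array([0.48746437, 0.21004206, 0.03010699]), [np.float64(0.001345162415295664), np.float64(0.0013451624152957008)])
[[ 8.97002363e-01  4.42025204e-01 -6.92360384e-04]
 [ 4.42025741e-01 -8.97001494e-01  1.25081068e-03]
 [-6.81584525e-05 -1.42802125e-03 -9.99998978e-01]]
nut [ 529.2759437  -621.76687302   39.58271409]
tip [ 451.51146643 -303.4140066   -10.86665181]
```

{"method": "send_rows", "body": {"xyz": [[29, -24, 0], [59, -48, 0], [88, -71, 0], [117, -95, 0], [147, -119, 0], [176, -143, 0], [205, -167, 5], [234, -190, 10], [264, -214, 15], [293, -238, 20]], "dr": [[0, 0, 0.045], [0, 0, 0.09], [0, 0, 0.135], [0, 0, 0.18], [0, 0, 0.225], [0, 0, 0.27], [0, 0, 0.315], [0, 0, 0.36], [0, 0, 0.41], [0, 0, 0.457]], "jaw": 60}}

```text
time: 0.98
position: [0.4453, -0.2382, 0.2193]
tool_rot: [3.141, -0.003, 0.0]
ft_force: [0.6, 0.3, -1.0]
grip_width: 0.69
grip_force: 0.0
```

{"method": "send_rows", "body": {"xyz": [[2, -36, 0], [3, -73, 0], [5, -110, 0], [6, -148, 0], [8, -186, 0], [10, -224, 0], [11, -262, 5], [12, -300, 10], [14, -338, 15], [15, -376, 20]], "dr": [[0, 0, 0], [0, 0, 0], [0, 0, 0], [0, 0, 0], [0, 0, 0], [0, 0, 0], [0, 0, 0], [0, 0, 0], [0, 0, 0], [0, 0, 0]]}}

```text
time: 1.82
position: [0.4593, 0.1376, 0.1994]
tool_rot: [3.141, 0.001, 0.001]
ft_force: [1.0, -0.8, 0.3]
grip_width: 0.689
grip_force: 0.0
```

{"method": "send_rows", "body": {"xyz": [[0, -24, 10], [0, -48, 20], [0, -72, 30], [0, -72, 40], [0, -72, 40], [0, -72, 40], [0, -72, 40], [0, -72, 40], [0, -72, 40], [0, -72, 40]], "dr": [[0, 0, 0], [0, 0, 0], [0, 0, 0], [0, 0, 0], [0, 0, 0], [0, 0, 0], [0, 0, 0], [0, 0, 0], [0, 0, 0], [0, 0, 0]]}}

```text
time: 2.65
position: [0.46, 0.2072, 0.16]
tool_rot: [3.141, -0.001, 0.002]
ft_force: [0.8, 1.2, -0.2]
grip_width: 0.692
grip_force: 0.0
```

```bash
python3 - <<'E'
from h import *
s=get_state(); print(s['position'],s['tool_rot'],s['ft_force']); w=snap('wrist','w1')
h=cv2.cvtColor(w,cv2.COLOR_RGB2HSV)
m=(((h[...,0]<8)|(h[...,0]>172))&(h[...,1]>130)&(h[...,2]>40)).astype('uint8')
n,_,st,c=cv2.connectedComponentsWithStats(m)
for i in range(1,n):
    if st[i,4]>60: print(st[i],c[i],onz('wrist',*c[i],.03,s))
E
```

```text
[0.46003816 0.20723974 0.16002493] [ 3.14128424e+00 -9.53161519e-04  1.69931719e-03] [ 0.79147903  1.17419383 -0.21728066]
[242 148  32  18  75] [254.78666667 152.84      ] [0.49837952 0.21256777 0.03      ]
```

View pics/w1.png

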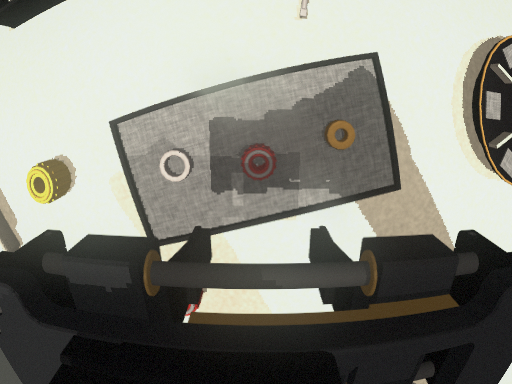

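Wrist view: the red nut is at (259,162) in the tray's middle place, between spacer (175,165) and brass ring (341,135). The fingers' path is free.

```bash
cat >> h.py <<'E'
def redmask(w,sat=90):
    h=cv2.cvtColor(w,cv2.COLOR_RGB2HSV)
    return (((h[...,0]<10)|(h[...,0]>168))&(h[...,1]>sat)).astype('uint8')
E
python3 - <<'E'
from h import *
w=cv2.imread('pics/w1.png')[:,:,::-1].copy(); s=get_state()
k=np.zeros((384,512),'uint8'); k[135:190,232:288]=redmask(w,70)[135:190,232:288]
cs,_=cv2.findContours(k,cv2.RETR_LIST,cv2.CHAIN_APPROX_NONE)
for c in cs:
    if len(c)>15:
        e=cv2.fitEllipse(c); print(len(c),cv2.boundingRect(c),e,onz('wrist',*(np.array(e[0])+.5),.033,s))
E
```

```text
30 (252, 156, 14, 12) ((258.3560485839844, 161.00674438476562), (10.070549011230469, 12.575037956237793), 83.62944793701172) [0.49056834 0.20896136 0.033     ]
57 (248, 154, 21, 20) ((258.3041076660156, 163.45489501953125), (19.666841506958008, 20.145038604736328), 100.62541198730469) [0.48825672 0.20901107 0.033     ]
82 (244, 149, 30, 30) ((258.2243957519531, 163.387939453125), (28.74025535583496, 29.081031799316406), 77.75489807128906) [0.48832005 0.209085   0.033     ]
107 (241, 143, 36, 38) ((258.28900146484375, 161.65296936035156), (34.07453155517578, 35.806915283203125), 178.94085693359375) [0.48995884 0.20902389 0.033     ]
```

{"method": "send_rows", "body": {"xyz": [[8, -1, 5], [16, -2, 20], [28, -2, 40], [28, -2, 60], [28, -2, 80], [28, -2, 95], [28, -2, 108], [28, -2, 118], [28, -2, 125], [28, -2, 130]], "dr": [[0, 0, 0], [0, 0, 0], [0, 0, 0], [0, 0, 0], [0, 0, 0], [0, 0, 0], [0, 0, 0], [0, 0, 0], [0, 0, 0], [0, 0, 0]]}}

```text
time: 3.53
position: [0.4876, 0.2099, 0.0291]
tool_rot: [3.141, 0.001, -0.0]
ft_force: [0.8, -0.3, 1.1]
grip_width: 0.692
grip_force: 0.0
```

{"method": "send_rows", "body": {"xyz": [[0, 0, 2], [0, 0, 4], [0, 0, 4], [0, 0, 4], [0, 0, 4], [0, 0, 4], [0, 0, 4], [0, 0, 4], [0, 0, 4], [0, 0, 4]], "dr": [[0, 0, 0], [0, 0, 0], [0, 0, 0], [0, 0, 0], [0, 0, 0], [0, 0, 0], [0, 0, 0], [0, 0, 0], [0, 0, 0], [0, 0, 0]]}}

```text
time: 4.37
position: [0.4876, 0.2099, 0.0256]
tool_rot: [3.142, 0.001, 0.0]
ft_force: [0.7, 0.1, -0.2]
grip_width: 0.69
grip_force: 0.0
```

```bash
python3 - <<'E'
from h import *
s=get_state(); print(s['position'],s['tool_rot'],s['ft_force']); w=snap('wrist','w2')
cv2.imwrite('pics/w2c.png',cv2.resize(w[140:330,150:370,::-1],(660,570)))
E
```

```text
[0.48755247 0.20992419 0.02556556] [3.14150998e+00 1.22945914e-03 1.05316095e-04] [ 0.74979215  0.13486307 -0.21608087]
```

View pics/w2c.png

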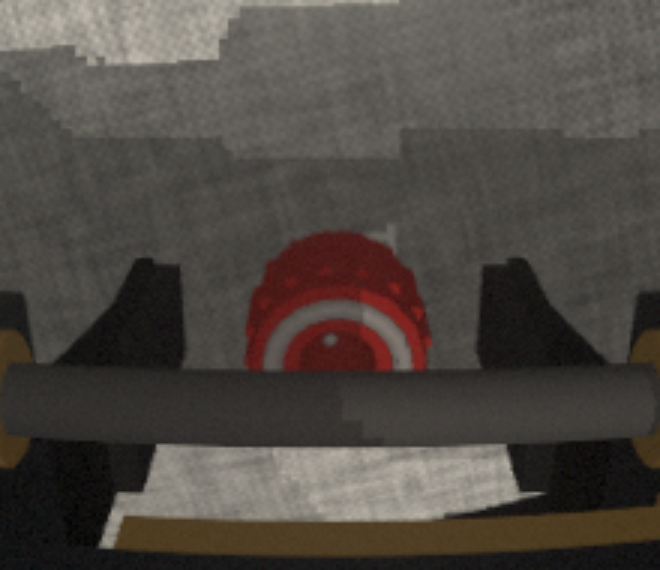

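{"method": "send_rows", "body": {"xyz": [[0, 0, 0], [0, 0, 0], [0, 0, 0], [0, 0, 0], [0, 0, 0], [0, 0, 0], [0, 0, 0], [0, 0, 0], [0, 0, 0], [0, 0, 0]], "dr": [[0, 0, 0], [0, 0, 0], [0, 0, 0], [0, 0, 0], [0, 0, 0], [0, 0, 0], [0, 0, 0], [0, 0, 0], [0, 0, 0], [0, 0, 0]], "jaw": 10, "grip_force": 45}}

```text
time: 5.25
position: [0.4875, 0.2099, 0.0255]
tool_rot: [3.141, 0.001, -0.0]
ft_force: [-0.5, -0.6, 0.4]
grip_width: 0.362
grip_force: 45.0
```

```bash
python3 - <<'E'
from h import *
s=get_state(); print(s['position'],s['tool_rot'],s['ft_force'],s['grip_width']*87,s['grip_force']); w=snap('wrist','w3')
g=cv2.cvtColor(w,cv2.COLOR_RGB2HSV)
# steel rim: low saturation pixels between reds
for v in range(224,264,3): print(v,''.join('R' if x else '.' for x in redmask(w,100)[v,228:296]))
E
```

```text
[0.4875288  0.20986649 0.02548686] [ 3.14146735e+00  1.17374712e-03 -7.30318178e-05] [-0.50681516 -0.55013873  0.36093123] 31.462224978131978 44.99998985833372
224 .............RRRRRRRRRRRRRRRRRRRRRRRRRRRRRRRRRRRRRR.................
227 .........RRRRRRRRRRRRRRRRRRRRRRRRRRRRRRRRRRRRRRRRRRRRR..............
230 ........RRRRRRRRRRRRRRRRRRRRRRRRRRRRRRRRRRRRRRRRRRRRRRRRRR..........
233 R.......RRRRRRRRRRRRRRRRRRRRRRRRRRRRRRRRRRRRRRRRRRRRRRRRRRR.........
236 .....RRRRRRRRRRRRRRRRRRRRRRRRRRRRRRRRRRRRRRRRRRRRRRRRRRRRRRR........
239 ....RRRRRRRRRRRRRRRRRRRRRRRRRRRRRRRRRRRRRRRRRRRRRRRRRRRRRRRR........
242 ....RRRRRRRRRRRRRRRR........................RRRRRRRRRRRRRRRRR.......
245 ...RRRRRRRRRRRRR.................................RRRRRRRRRRRR.......
248 ...RRRRRRRRRR..........RRRRRRRRRRRRRRRRRR...........RRRRRRRRR.......
251 R.RRRRRRRR.........RRRRRRRRRRR.RRRRRRRRRRRRRRR.........RRRRRRR......
254 ...RRRRRR........RRRRRRRRRRR....RRRRRRRRRRRRRRRRR.......RRRRRR......
257 ...RRRRR.......RRRRRRRRRRRRRRRRRRRRRRRRRRRRRRRRRRR.......RRRRR......
260 ...RRRRR......RRRRRRRRRRRRRRRRRRRRRRRRRRRRRRRRRRRRR......RRRRR......
263 ...RRRRR.......RRRRRRRRRRRRRRRRRRRRRRRRRRRRRRRRRRR.......RRRR.......
```

```bash
cat >> h.py <<'E'
def circ(P):
    P=np.array(P); A=np.c_[2*P[:,:2],np.ones(len(P))]; q=np.linalg.lstsq(A,(P[:,:2]**2).sum(1),rcond=None)[0]
    return q[:2],np.sqrt(q[2]+q[:2]@q[:2])
def nutfit(w,s,top,rows=range(243,266)):
    m=redmask(w,100); I=[];O=[]
    for v in rows:
        r=m[v,228:296]; z=np.flatnonzero(r)
        d=np.diff(r.astype(int)); dn=np.flatnonzero(d<0)+1; up=np.flatnonzero(d>0)+1
        gaps=[(a,u[0]) for a in dn for u in [up[up>a]] if len(u) and u[0]-a>=4]
        if len(gaps)<2: 
            if len(gaps)==1: O+= [(228+gaps[0][0],v+.5),(228+gaps[0][1],v+.5)]
            continue
        O+=[(228+gaps[0][0],v+.5),(228+gaps[-1][1],v+.5)]; I+=[(228+gaps[0][1],v+.5),(228+gaps[-1][0],v+.5)]
    return [circ([onz('wrist',*p,top,s) for p in X]) for X in (I,O)]
E
python3 - <<'E'
from h import *
s=get_state(); w=cv2.imread('pics/w3.png')[:,:,::-1].copy()
print(nutfit(w,s,.033), s['position'])
E
```

```text
[(array([0.48858833, 0.21014906]), np.float64(0.009617574210568667)), (array([0.48901452, 0.21017037]), np.float64(0.012968351184065377))] [0.48752646 0.2098463  0.02549532]
```

{"method": "send_rows", "body": {"xyz": [[0, 0, -10], [0, 0, -30], [0, 0, -60], [0, 0, -90], [0, 0, -115], [0, 0, -130], [2, 20, -140], [5, 50, -140], [8, 85, -140], [10, 120, -140]], "dr": [[0, 0, 0], [0, 0, 0], [0, 0, 0], [0, 0, 0], [0, 0, 0], [0, 0, 0], [0, 0, 0], [0, 0, 0], [0, 0, 0], [0, 0, 0]]}}

```text
time: 6.13
position: [0.4978, 0.0895, 0.1667]
tool_rot: [3.142, 0.005, 0.003]
ft_force: [0.3, -0.6, -0.2]
grip_width: 0.357
grip_force: 45.0
```

{"method": "send_rows", "body": {"xyz": [[0, 35, 0], [2, 70, 0], [3, 105, 0], [3, 140, 0], [3, 170, 0], [3, 190, 0], [3, 204, 0], [3, 210, 0], [3, 210, 0], [3, 210, 0]], "dr": [[0, 0, 0], [0, 0, 0], [0, 0, 0], [0, 0, 0], [0, 0, 0], [0, 0, 0], [0, 0, 0], [0, 0, 0], [0, 0, 0], [0, 0, 0]]}}

```text
time: 6.97
position: [0.5009, -0.119, 0.1658]
tool_rot: [-3.141, -0.002, -0.0]
ft_force: [0.1, 0.3, -0.0]
grip_width: 0.361
grip_force: 45.0
```

```bash
python3 - <<'E'
from h import *
s=get_state(); print(s['position'],s['tool_rot'],s['ft_force'],s['grip_width']*87); w=snap('wrist','w4')
print(nutfit(w,s,s['position'][2]+.0075))
E
```

```text
[ 0.50091162 -0.1190372   0.16582621] [-3.14097959e+00 -2.26471237e-03 -4.04457706e-04] [ 0.12450542  0.28507849 -0.0258107 ] 31.42805355995846
[(array([ 0.50194463, -0.1186412 ]), np.float64(0.009617822484490605)), (array([ 0.50208822, -0.11859053]), np.float64(0.013213129343357508))]
```

View pics/w4.png

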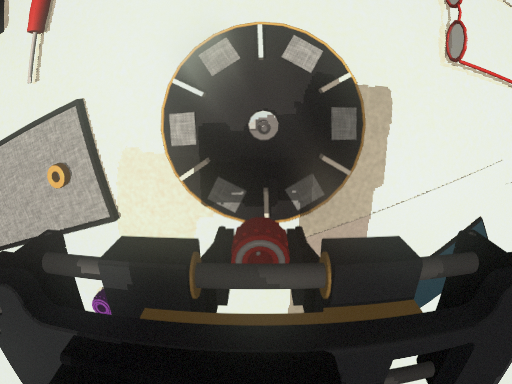

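Wrist view: hub and spindle at about (263,125), seen almost from straight above; nut gripped at (260,255).

```bash
python3 - <<'E'
from h import *
s=get_state(); w=cv2.imread('pics/w4.png'); g=cv2.cvtColor(w,cv2.COLOR_BGR2GRAY)
c=g[104:148,242:286]; print(np.percentile(c,[5,50,95]))
m=np.zeros_like(g); m[104:148,242:286]=(c>70)
cs,_=cv2.findContours(m,cv2.RETR_EXTERNAL,cv2.CHAIN_APPROX_NONE); k=max(cs,key=cv2.contourArea); e=cv2.fitEllipse(k); print(e)
for z in(.045,.053,.06): print(z,circ([onz('wrist',p[0][0]+.5,p[0][1]+.5,z,s) for p in k]))
for z in(.09,.096,.10): print(z,onz('wrist',264,127,z,s))
cv2.imwrite('pics/hub.png',cv2.resize(w[104:148,242:286],(528,528),interpolation=cv2.INTER_CUBIC))
E
```

```text
[ 38.  60. 202.]
((262.93182373046875, 124.75984954833984), (28.91448211669922, 29.641189575195312), 99.84178924560547)
0.045 (array([ 0.56546902, -0.1207033 ]), np.float64(0.013041103886033715))
0.053 (array([ 0.5659071, -0.1206114]), np.float64(0.012648219524922412))
0.06 (array([ 0.56629043, -0.12053099]), np.float64(0.012304445708936466))
0.09 [ 0.56666874 -0.12060511  0.09      ]
0.096 [ 0.56703171 -0.12052479  0.096     ]
0.1 [ 0.56727369 -0.12047125  0.1       ]
```

View pics/hub.png

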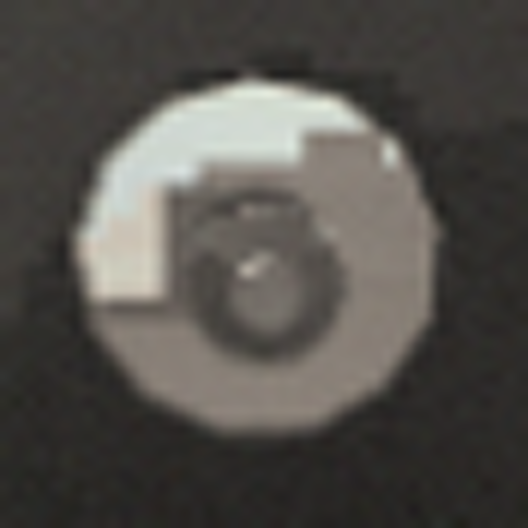

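{"method": "send_rows", "body": {"xyz": [[4, 0, 4], [10, 1, 10], [16, 1, 18], [22, 2, 26], [28, 2, 33], [32, 2, 37], [34, 2, 40], [34, 2, 40], [34, 2, 40], [34, 2, 40]], "dr": [[0, 0, 0], [0, 0, 0], [0, 0, 0], [0, 0, 0], [0, 0, 0], [0, 0, 0], [0, 0, 0], [0, 0, 0], [0, 0, 0], [0, 0, 0]]}}

```text
time: 7.85
position: [0.5349, -0.1221, 0.1258]
tool_rot: [3.141, 0.001, 0.0]
ft_force: [0.6, -1.1, -0.0]
grip_width: 0.361
grip_force: 45.0
```

```bash
python3 - <<'E'
from h import *
s=get_state(); print(s['position'],s['tool_rot'],s['ft_force'],s['grip_width']*87); w=snap('wrist','w5')
print(nutfit(w,s,s['position'][2]+.0075))
cv2.imwrite('pics/w5c.png',cv2.resize(w[140:290,180:340,::-1],(640,600),interpolation=cv2.INTER_CUBIC))
E
```

```text
[ 0.53486796 -0.12209546  0.12582131] [3.14131532e+00 1.17315014e-03 4.47846288e-04] [ 0.5772914  -1.08152794 -0.02460517] 31.418013934063904
[(array([ 0.53589946, -0.12169088]), np.float64(0.009617852615919124)), (array([ 0.53610203, -0.12169912]), np.float64(0.013125912648509852))]
```

View pics/w5c.png

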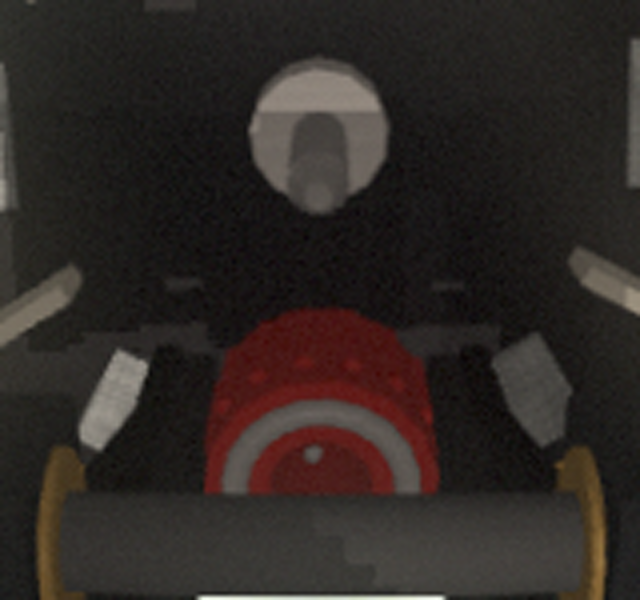

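Close crop: tip at (259.8,188), hub top centre about (259.6,174.3).

```bash
python3 - <<'E'
from h import *
s=get_state(); w=cv2.imread('pics/w5.png')
for z in(.09,.094,.098,.102): print(z,onz('wrist',259.75,188,z,s))
for z in(.043,.048,.053): print(z,onz('wrist',259.6,174.3,z,s), (onz('wrist',277,174,z,s)-onz('wrist',242.25,174,z,s))[1])
E
```

```text
0.09 [ 0.56474437 -0.12138711  0.09      ]
0.094 [ 0.56583188 -0.12138589  0.094     ]
0.098 [ 0.5669194  -0.12138467  0.098     ]
0.102 [ 0.56800692 -0.12138345  0.102     ]
0.043 [ 0.56310125 -0.12127313  0.043     ] -0.02726642621093625
0.048 [ 0.56421611 -0.12127442  0.048     ] -0.0266676533689323
0.053 [ 0.56533098 -0.12127571  0.053     ] -0.02606888052692838
```

{"method": "send_rows", "body": {"xyz": [[4, 0, 0], [10, 0, 0], [17, 0, 0], [23, -0.3, 0], [28, -0.3, 0], [30, -0.3, 0], [30, -0.3, 0], [30, -0.3, 0], [30, -0.3, 0], [30, -0.3, 0]], "dr": [[0, 0, 0], [0, 0, 0], [0, 0, 0], [0, 0, 0], [0, 0, 0], [0, 0, 0], [0, 0, 0], [0, 0, 0], [0, 0, 0], [0, 0, 0]]}}

```text
time: 8.73
position: [0.5645, -0.1218, 0.1255]
tool_rot: [3.141, 0.001, -0.0]
ft_force: [-0.0, -0.2, -0.1]
grip_width: 0.363
grip_force: 45.0
```

```bash
python3 - <<'E'
from h import *
s=get_state(); print(s['position'],s['tool_rot'],s['ft_force'])
a=snap('scene','scene2');b=snap('side','side2')
r=lambda i:cv2.resize(i[:,:,::-1],(400,400),interpolation=cv2.INTER_CUBIC)
cv2.imwrite('pics/crop2.png',np.hstack([r(a[160:210,180:230]),r(b[140:190,241:291])]))
E
```

```text
[ 0.56453251 -0.12179479  0.12549582] [ 3.14137087e+00  1.07502055e-03 -4.76369891e-04] [-0.01579756 -0.1550679  -0.14980817]
```

View pics/crop2.png

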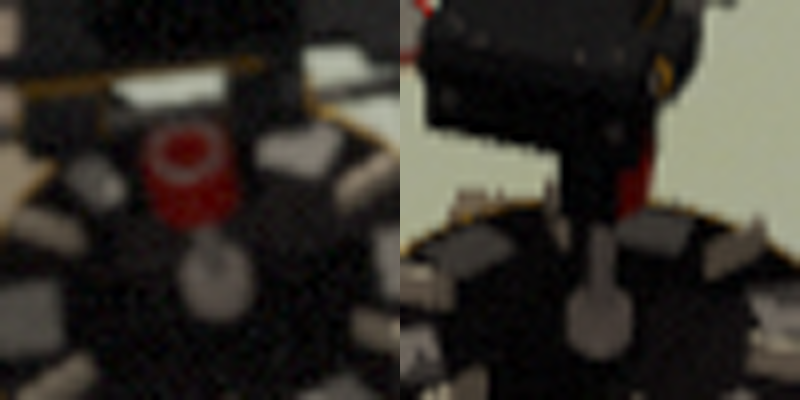

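```bash
python3 - <<'E'
from h import *
print(onz('scene',203.1,178.75,.133), onz('scene',205.4,185,.095),onz('scene',206.6,193.5,.053))
a=cv2.imread('pics/scene2.png')[:,:,::-1].copy(); m=redmask(a,80)[170:192,195:213]; print(m)
E
```

```text
[ 0.56681292 -0.12157454  0.133     ] [ 0.56221326 -0.11972153  0.095     ] [ 0.56423415 -0.12168246  0.053     ]
[[0 0 0 0 0 0 0 0 0 0 0 0 0 0 0 0 0 0]
 [0 0 0 0 0 0 0 0 0 0 0 0 0 0 0 0 0 0]
 [0 0 0 0 0 0 0 0 0 0 0 0 0 0 0 0 0 0]
 [0 0 0 0 0 0 0 0 0 0 0 0 0 0 0 0 0 0]
 [0 0 0 0 0 0 0 0 0 0 0 1 0 0 0 0 0 0]
 [0 0 0 0 0 0 0 0 1 0 0 1 1 1 0 0 0 0]
 [0 0 0 1 1 1 1 1 1 1 1 1 1 1 0 0 0 0]
 [0 0 1 1 1 1 1 1 1 1 1 1 1 1 1 0 0 0]
 [1 0 1 1 1 1 1 1 1 1 1 1 1 1 1 1 0 0]
 [0 0 1 1 1 1 1 1 1 1 1 1 1 1 1 0 0 0]
 [0 1 1 1 1 1 1 1 1 1 1 1 1 1 1 0 0 0]
 [0 0 1 1 1 1 1 1 1 1 1 1 1 1 1 1 0 0]
 [0 0 1 1 1 1 1 1 1 1 1 1 1 1 1 0 0 0]
 [0 0 0 1 1 1 1 1 1 1 1 1 1 1 1 1 0 0]
 [0 0 1 1 1 1 1 1 1 1 1 1 1 1 1 1 0 0]
 [0 0 0 1 1 1 1 1 1 1 1 1 1 1 1 1 0 0]
 [0 1 0 1 1 1 1 1 1 1 1 1 1 1 1 1 0 0]
 [0 0 0 0 1 1 1 1 1 1 1 1 1 1 1 0 0 0]
 [0 0 0 0 0 1 1 1 1 1 1 1 1 0 0 0 0 1]
 [0 0 0 0 0 0 1 1 0 0 0 0 0 0 0 0 0 0]
 [0 1 0 0 1 0 1 0 0 0 0 0 0 0 0 0 0 1]
 [0 0 0 0 0 0 0 0 0 0 0 0 0 0 0 0 0 0]]
```

{"method": "send_rows", "body": {"xyz": [[0, 0, 1], [0, 0, 3], [0, 0, 5], [0, 0, 7], [0, 0, 9], [0, 0, 11], [0, 0, 13], [0, 0, 14], [0, 0, 14], [0, 0, 14]], "dr": [[0, 0, 0], [0, 0, 0], [0, 0, 0], [0, 0, 0], [0, 0, 0], [0, 0, 0], [0, 0, 0], [0, 0, 0], [0, 0, 0], [0, 0, 0]]}}

```text
time: 9.67
position: [0.5648, -0.1217, 0.1115]
tool_rot: [3.142, 0.001, -0.0]
ft_force: [-0.2, 0.6, -0.8]
grip_width: 0.359
grip_force: 45.0
```

{"method": "send_rows", "body": {"xyz": [[0, 0, 0.5], [0, 0, 1], [0, 0, 1.5], [0, 0, 2], [0, 0, 2.5], [0, 0, 3], [0, 0, 3.5], [0, 0, 4], [0, 0, 4], [0, 0, 4]], "dr": [[0, 0, 0], [0, 0, 0], [0, 0, 0], [0, 0, 0], [0, 0, 0], [0, 0, 0], [0, 0, 0], [0, 0, 0], [0, 0, 0], [0, 0, 0]]}}

```text
time: 10.5
position: [0.565, -0.1217, 0.1076]
tool_rot: [3.141, 0.001, 0.001]
ft_force: [0.7, -0.0, 1.2]
grip_width: 0.362
grip_force: 45.0
```

{"method": "send_rows", "body": {"xyz": [[0, 0, 0.5], [0, 0, 1], [0, 0, 1.5], [0, 0, 2], [0, 0, 2.5], [0, 0, 3], [0, 0, 3], [0, 0, 3], [0, 0, 3], [0, 0, 3]], "dr": [[0, 0, 0], [0, 0, 0], [0, 0, 0], [0, 0, 0], [0, 0, 0], [0, 0, 0], [0, 0, 0], [0, 0, 0], [0, 0, 0], [0, 0, 0]]}}

```text
time: 11.33
position: [0.5652, -0.1218, 0.1049]
tool_rot: [3.141, 0.001, 0.001]
ft_force: [-0.5, 0.4, 5.0]
grip_width: 0.361
grip_force: 45.0
```

```bash
python3 - <<'E'
from h import *
F=[]
for i in range(3):
    s=get_state(); F.append(np.r_[s['ft_force'],s['torque']]); w=snap('wrist','w6')
print(s['position'],np.mean(F,0))
cv2.imwrite('pics/w6c.png',cv2.resize(w[215:275,220:300,::-1],(800,600),interpolation=cv2.INTER_CUBIC))
E
```

```text
[ 0.56513411 -0.12182109  0.1048906 ] [-2.77529078e-01  9.45971759e-02  5.09312514e+00  4.40066836e-02
  3.22333637e-02  4.01982634e-03]
```

View pics/w6c.png

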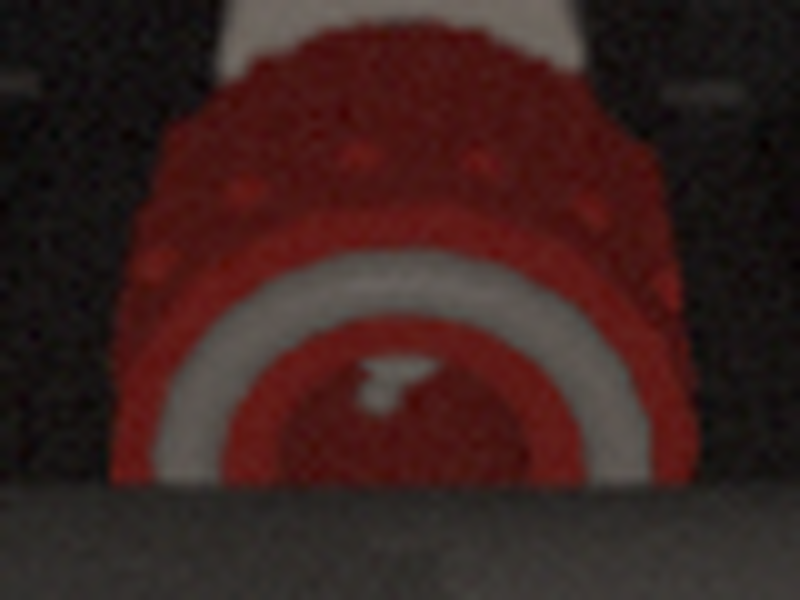

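Crop: the steel spindle shows inside the bore. Force is 5 N straight up with almost none sideways, so the teeth are on the taper and centred. I'll continue slowly.

{"method": "send_rows", "body": {"xyz": [[0, 0, 0.6], [0, 0, 1.2], [0, 0, 1.8], [0, 0, 2.4], [0, 0, 3], [0, 0, 3.6], [0, 0, 4.2], [0, 0, 4.8], [0, 0, 5.4], [0, 0, 6]], "dr": [[0, 0, 0], [0, 0, 0], [0, 0, 0], [0, 0, 0], [0, 0, 0], [0, 0, 0], [0, 0, 0], [0, 0, 0], [0, 0, 0], [0, 0, 0]]}}

```text
time: 12.32
position: [0.565, -0.1217, 0.0985]
tool_rot: [3.142, 0.001, 0.001]
ft_force: [0.4, -0.4, 3.3]
grip_width: 0.358
grip_force: 45.0
```

{"method": "send_rows", "body": {"xyz": [[0, 0, 0.6], [0, 0, 1.2], [0, 0, 1.8], [0, 0, 2.4], [0, 0, 3], [0, 0, 3.6], [0, 0, 4.2], [0, 0, 4.8], [0, 0, 5.4], [0, 0, 6]], "dr": [[0, 0, 0], [0, 0, 0], [0, 0, 0], [0, 0, 0], [0, 0, 0], [0, 0, 0], [0, 0, 0], [0, 0, 0], [0, 0, 0], [0, 0, 0]]}}

```text
time: 13.15
position: [0.565, -0.1217, 0.0926]
tool_rot: [3.141, 0.001, 0.001]
ft_force: [0.9, 0.0, 6.2]
grip_width: 0.363
grip_force: 45.0
```

```bash
python3 - <<'E'
from h import *
F=[]
for i in range(4):
    s=get_state(); F.append(np.r_[s['position'][2]*1e3,s['ft_force'],s['torque']]); w=snap('wrist','w7')
print(np.round(F,3)); print(nutfit(w,s,s['position'][2]+.0075),s['position'])
E
```

```text
[[ 9.2621e+01  9.2500e-01  1.2000e-02  6.2330e+00  9.4000e-02 -2.9300e-01
   7.0000e-02]
 [ 9.2441e+01  2.5230e+00  6.5000e-02  2.4820e+00  2.8000e-02 -4.4400e-01
  -1.9000e-02]
 [ 9.2365e+01  2.1790e+00  3.0800e-01  2.7670e+00 -1.4000e-02 -5.2800e-01
   6.0000e-03]
 [ 9.2351e+01  1.8690e+00 -5.0000e-01  3.1710e+00  2.2000e-02 -5.6100e-01
   1.3000e-02]]
[(array([ 0.56703904, -0.12275439]), np.float64(0.009988956624833957)), (array([ 0.56665518, -0.12214393]), np.float64(0.013424107064860797))] [ 0.56499966 -0.12176778  0.09235125]
```

Sideways force has grown to +2 N in x, so I'll shift a little towards +x while going on down.

{"method": "send_rows", "body": {"xyz": [[0.2, 0, 0.6], [0.4, 0, 1.2], [0.6, 0, 1.8], [0.6, 0, 2.4], [0.6, 0, 3], [0.6, 0, 3.6], [0.6, 0, 4.2], [0.6, 0, 4.8], [0.6, 0, 5.4], [0.6, 0, 6]], "dr": [[0, 0, 0], [0, 0, 0], [0, 0, 0], [0, 0, 0], [0, 0, 0], [0, 0, 0], [0, 0, 0], [0, 0, 0], [0, 0, 0], [0, 0, 0]]}}

```text
time: 14.18
position: [0.5652, -0.1217, 0.0863]
tool_rot: [-3.142, -0.001, 0.001]
ft_force: [-0.1, -1.1, 4.4]
grip_width: 0.36
grip_force: 45.0
```

```bash
cat > f.py <<'E'
from h import *
F=[]
for i in range(4):
    s=get_state(); F.append(np.r_[s['position']*1e3,s['ft_force'],s['torque']*10]); w=get_image('wrist')
np.set_printoptions(suppress=True,precision=2); print(np.array(F))
E
python3 f.py
```

```text
[[ 565.17 -121.68   86.31   -0.08   -1.12    4.44    1.1     0.55    0.27]
 [ 565.14 -121.69   86.18    1.11   -0.04    0.99    0.29   -1.37    0.15]
 [ 565.16 -121.68   86.16    0.79    0.13    1.46    0.47   -1.49   -0.02]
 [ 565.17 -121.67   86.1     1.01   -0.03    0.69    0.91   -1.18    0.31]]
```

```bash
cat >> h.py <<'E'
def avg(n,k=4): return np.mean([cv2.cvtColor(get_image(n),cv2.COLOR_RGB2GRAY).astype(np.float32) for _ in range(k)],0)
E
cat > f2.py <<'E'
from f import *
import os
g=avg('side')
np.save('cur.npy',g)
if not os.path.exists('ref.npy'): np.save('ref.npy',g)
r=np.load('ref.npy')
for (x0,y0,x1,y1) in [(232,186,300,214),(232,160,258,214),(275,160,300,214)]:
    a=np.ascontiguousarray(r[y0:y1,x0:x1],np.float32);b=np.ascontiguousarray(g[y0:y1,x0:x1],np.float32)
    print(cv2.phaseCorrelate(a,b,cv2.createHanningWindow((x1-x0,y1-y0),cv2.CV_32F)))
c=calibration('side');P=[cv2.projectPoints(np.array([[.566,-.121,z]]),c['rvec'],c['tvec'],np.array([[192/np.tan(np.radians(c['vfov']/2)),0,c['cx']],[0,192/np.tan(np.radians(c['vfov']/2)),c['cy']],[0,0,1]]),None)[0].ravel() for z in(.04,.05)]
print('px per 10mm',P[0]-P[1],P[0])
E
python3 f2.py
```

```text
[[ 565.16 -121.67   86.1     1.5     0.03    0.27    0.2    -1.12   -0.05]
 [ 565.17 -121.68   86.13    1.15    0.5     0.98    0.71   -1.55    0.32]
 [ 565.16 -121.67   86.14    1.02   -0.26    0.35    0.49   -1.86    0.53]
 [ 565.18 -121.65   86.14    0.65   -0.88    0.14    0.2    -1.51    0.1 ]]
((0.0, 0.0), 1.0)
((0.5, 0.0), 1.0)
((0.5, -7.105427357601002e-15), 1.0000000481163118)
px per 10mm [-0.1   2.63] [264.94 181.44]
```

{"method": "send_rows", "body": {"xyz": [[0, 0, 0.5], [0, 0, 1], [0, 0, 1.5], [0, 0, 2], [0, 0, 2.5], [0, 0, 3], [0, 0, 3.5], [0, 0, 4], [0, 0, 4.5], [0, 0, 5]], "dr": [[0, 0, 0], [0, 0, 0], [0, 0, 0], [0, 0, 0], [0, 0, 0], [0, 0, 0], [0, 0, 0], [0, 0, 0], [0, 0, 0], [0, 0, 0]]}}

```text
time: 15.62
position: [0.5655, -0.1218, 0.0818]
tool_rot: [3.141, 0.001, 0.0]
ft_force: [-1.8, -0.4, 3.7]
grip_width: 0.361
grip_force: 45.0
```

```bash
python3 f2.py
```

```text
[[ 565.51 -121.81   81.78   -1.84   -0.44    3.7    -0.11    2.31    0.54]
 [ 565.46 -121.83   81.54   -1.35   -0.09    2.83    0.26    0.54   -0.32]
 [ 565.44 -121.86   81.44   -0.13    0.72    2.09    0.57    1.      0.24]
 [ 565.44 -121.83   81.38    0.26    0.31    2.85    0.31    0.41    0.13]]
((-0.017980518157806102, 0.00944211240375381), 0.9900580145694592)
((0.4889698091698609, 0.01991399618254519), 1.02278821540304)
((0.49105409803319766, 0.020005312380398266), 1.0010054147685015)
px per 10mm [-0.1   2.63] [264.94 181.44]
```

{"method": "send_rows", "body": {"xyz": [[0, 0, 0.5], [0, 0, 1], [0, 0, 1.5], [0, 0, 2], [0, 0, 2.5], [0, 0, 3], [0, 0, 3.5], [0, 0, 4], [0, 0, 4.5], [0, 0, 5]], "dr": [[0, 0, 0], [0, 0, 0], [0, 0, 0], [0, 0, 0], [0, 0, 0], [0, 0, 0], [0, 0, 0], [0, 0, 0], [0, 0, 0], [0, 0, 0]]}}

```text
time: 16.85
position: [0.5653, -0.1217, 0.0767]
tool_rot: [3.141, 0.001, -0.0]
ft_force: [-1.7, -0.3, 7.7]
grip_width: 0.357
grip_force: 45.0
```

```bash
python3 f2.py
```

```text
[[ 565.35 -121.69   76.73   -1.73   -0.31    7.69    0.73    6.43   -0.12]
 [ 565.33 -121.68   76.74   -2.24    0.74    5.67    0.04    4.33    0.25]
 [ 565.34 -121.72   76.73   -2.14    0.56    5.52    0.69    4.59    0.02]
 [ 565.32 -121.67   76.69   -1.68    1.31    5.55    0.51    4.69    0.26]]
((-0.08478415639743275, 0.1526681662383087), 0.9994765928498021)
((0.5000020410407586, 0.2193814518462105), 1.0080465202632427)
((0.4573195622145736, -0.04091274548153123), 1.036136671260551)
px per 10mm [-0.1   2.63] [264.94 181.44]
```

{"method": "send_rows", "body": {"xyz": [[-0.1, 0, 0], [-0.2, 0, 0], [-0.4, 0, 0.2], [-0.4, 0, 0.4], [-0.4, 0, 0.6], [-0.4, 0, 0.8], [-0.4, 0, 1], [-0.4, 0, 1.2], [-0.4, 0, 1.4], [-0.4, 0, 1.6]], "dr": [[0, 0, 0], [0, 0, 0], [0, 0, 0], [0, 0, 0], [0, 0, 0], [0, 0, 0], [0, 0, 0], [0, 0, 0], [0, 0, 0], [0, 0, 0]]}}

```text
time: 18.08
position: [0.5655, -0.1217, 0.0755]
tool_rot: [3.141, 0.001, 0.001]
ft_force: [-2.1, 0.7, 7.8]
grip_width: 0.36
grip_force: 45.0
```

```bash
python3 f2.py; python3 -c "
import numpy as np,cv2
a=np.load('ref.npy')[145:220,225:310];b=np.load('cur.npy')[145:220,225:310]
r=lambda i:cv2.resize(i,(400,353),interpolation=cv2.INTER_CUBIC)
cv2.imwrite('pics/cmp.png',np.hstack([r(a),r(b)]))"
```

```text
[[ 565.45 -121.71   75.54   -2.07    0.68    7.8     0.35    3.48    0.17]
 [ 565.47 -121.68   75.53   -1.55    0.27    7.19    0.71    3.11    0.49]
 [ 565.46 -121.68   75.5    -1.85    0.55    6.83    0.56    3.03   -0.32]
 [ 565.44 -121.7    75.5    -0.54    0.56    6.83    0.91    3.35   -0.22]]
((0.06918102817442673, 0.06044714420912456), 0.9609952988447966)
((0.6356657280391165, 0.5177440052932702), 0.9885310533115402)
((0.3188168389666668, 0.282159783267943), 1.0682563435589825)
px per 10mm [-0.1   2.63] [264.94 181.44][ WARN:0@0.016] global loadsave.cpp:1063 imwrite_ Unsupported depth image for selected encoder is fallbacked to CV_8U.
```

View pics/cmp.png

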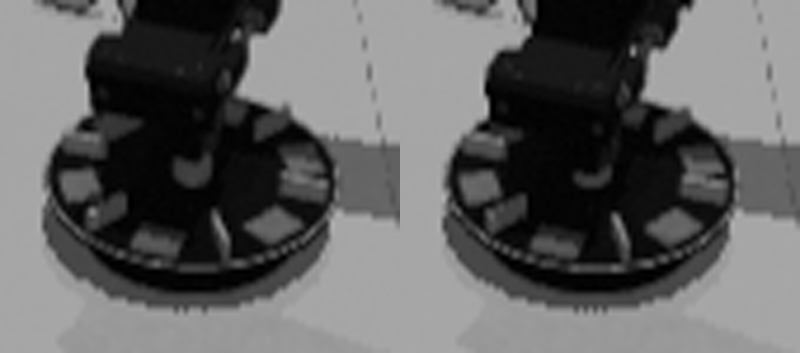

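Compare: the turntable has hardly moved, and the hub's front is still visible under the fingers. I'll measure the sink with ECC restricted to the free front part of the turntable.

```bash
cat > ecc.py <<'E'
from h import *
m=np.zeros((384,512),'uint8'); cv2.ellipse(m,(266,185),(33,21),0,0,360,255,-1); m[:184]=0; m[:194,250:284]=0
def sink(g):
    r=np.load('ref.npy'); W=np.eye(2,3,dtype=np.float32)
    cc,W=cv2.findTransformECC(r,g,W,cv2.MOTION_TRANSLATION,(3,200,1e-6),m,3)
    return W[:,2],W[1,2]/.263,cc
E
cat > f2.py <<'E'
from f import *
from ecc import *
g=avg('side'); np.save('cur.npy',g); print('px, mm, cc',sink(g))
E
python3 -c "
from ecc import *
print(sink(np.load('cur.npy')))"
```

```text
(array([-0.0704781 ,  0.38796064], dtype=float32), np.float32(1.4751354), 0.9787010670892405)
```

{"method": "send_rows", "body": {"xyz": [[0, 0, 0.1], [0, 0, 0.2], [0, 0, 0.3], [0, 0, 0.4], [0, 0, 0.5], [0, 0, 0.6], [0, 0, 0.7], [0, 0, 0.8], [0, 0, 0.9], [0, 0, 1]], "dr": [[0, 0, 0], [0, 0, 0], [0, 0, 0], [0, 0, 0], [0, 0, 0], [0, 0, 0], [0, 0, 0], [0, 0, 0], [0, 0, 0], [0, 0, 0]]}}

```text
time: 19.32
position: [0.5655, -0.1217, 0.0749]
tool_rot: [3.141, 0.001, 0.001]
ft_force: [-2.9, 0.7, 9.2]
grip_width: 0.363
grip_force: 45.0
```

```bash
python3 f2.py
```

```text
[[ 565.48 -121.71   74.86   -2.93    0.75    9.18    1.22    5.42    0.53]
 [ 565.44 -121.7    74.85   -2.49    1.92    9.68    1.09    5.26   -0.23]
 [ 565.47 -121.68   74.87   -1.58    0.6     9.      0.66    5.43   -0.03]
 [ 565.46 -121.7    74.87   -2.15    0.28    9.08    1.27    5.39    0.02]]
px, mm, cc (array([-0.11,  0.34], dtype=float32), np.float32(1.2813765), 0.9753636338557)
```

```bash
cat > ecc2.py <<'E'
from h import *
def pj(n,z):
    c=calibration(n);f=192/np.tan(np.radians(c['vfov']/2));K=np.array([[f,0,c['cx']],[0,f,c['cy']],[0,0,1]])
    t=np.linspace(0,2*np.pi,73); P=np.c_[.566+.095*np.cos(t),-.1213+.095*np.sin(t),0*t+z]
    return cv2.projectPoints(P,c['rvec'],c['tvec'],K,None)[0].reshape(-1,2)
def masks(n):
    p=pj(n,.038); m=np.zeros((384,512),'uint8'); cv2.fillPoly(m,[p.round().astype(int)],255)
    return m,p
def sinks(r,g,n):
    m,p=masks(n); d=(pj(n,.0375)-pj(n,.0385)).mean(0); c=p.mean(0); out=[]
    m[:int(c[1])]=0 if n=='side' else m[:int(c[1])]
    for k in range(3):
        q=m.copy()
        q[:int(c[1])+9,int(c[0])-15:int(c[0])+16]=0
        if k==1:q[:,int(c[0]):]=0
        if k==2:q[:,:int(c[0])]=0
        W=np.eye(2,3,dtype=np.float32)
        try:
            cc,W=cv2.findTransformECC(r,g,W,cv2.MOTION_TRANSLATION,(3,300,1e-6),q,3); out.append((W[:,2].round(3),round(float(W[:,2]@d/(d@d)),2),round(cc,4)))
        except cv2.error as e: out.append('fail')
    return d,out
E
python3 - <<'E'
from ecc2 import *
gr=lambda f:cv2.cvtColor(cv2.imread(f),cv2.COLOR_BGR2GRAY).astype(np.float32)
side=np.load('cur.npy'); sc=avg('scene'); np.save('cursc.npy',sc)
for x in sinks(np.load('ref.npy'),side,'side')[1]: print('ref',x)
for x in sinks(gr('pics/side0.png'),side,'side')[1]: print('s0',x)
for x in sinks(gr('pics/side2.png'),side,'side')[1]: print('s2',x)
for x in sinks(gr('pics/side2.png'),np.load('ref.npy'),'side')[1]: print('s2-ref',x)
d,o=sinks(gr('pics/scene2.png'),sc,'scene');print(d,o)
E
```

```text
ref (array([-0.053,  0.455], dtype=float32), 1.75, 0.9834)
ref (array([0.245, 0.478], dtype=float32), 1.79, 0.9714)
ref (array([-0.16 ,  0.345], dtype=float32), 1.34, 0.9871)
s0 (array([-0.052,  0.609], dtype=float32), 2.34, 0.9209)
s0 (array([0.053, 1.006], dtype=float32), 3.84, 0.8872)
s0 (array([-0.172,  0.345], dtype=float32), 1.34, 0.9787)
s2 (array([0.081, 0.59 ], dtype=float32), 2.25, 0.9496)
s2 (array([0.364, 0.94 ], dtype=float32), 3.55, 0.9123)
s2 (array([-0.134,  0.296], dtype=float32), 1.15, 0.9852)
s2-ref (array([0.048, 0.174], dtype=float32), 0.66, 0.9686)
s2-ref (array([0.384, 0.396], dtype=float32), 1.46, 0.93)
s2-ref (array([-0.007, -0.069], dtype=float32), -0.26, 0.9986)
[0.04110927 0.17611396] [(array([0.114, 0.221], dtype=float32), 1.33, 0.9091), (array([-0.025,  0.33 ], dtype=float32), 1.74, 0.9116), (array([0.111, 0.159], dtype=float32), 0.99, 0.8959)]
```

{"method": "send_rows", "body": {"xyz": [[-0.1, 0, 0.2], [-0.2, 0, 0.4], [-0.3, 0, 0.6], [-0.3, 0, 0.8], [-0.3, 0, 1], [-0.3, 0, 1.2], [-0.3, 0, 1.4], [-0.3, 0, 1.6], [-0.3, 0, 1.8], [-0.3, 0, 2]], "dr": [[0, 0, 0], [0, 0, 0], [0, 0, 0], [0, 0, 0], [0, 0, 0], [0, 0, 0], [0, 0, 0], [0, 0, 0], [0, 0, 0], [0, 0, 0]]}}

```text
time: 20.75
position: [0.5655, -0.1217, 0.0733]
tool_rot: [3.141, 0.001, 0.002]
ft_force: [-2.8, 0.7, 12.4]
grip_width: 0.36
grip_force: 45.0
```

```bash
cat > f2.py <<'E'
from f import *
from ecc2 import *
g=avg('side'); np.save('cur.npy',g); print(*sinks(np.load('ref.npy'),g,'side')[1],sep='\n')
E
python3 f2.py
```

```text
[[ 565.46 -121.71   73.34   -2.77    0.75   12.45    1.5     6.29    0.26]
 [ 565.48 -121.71   73.3    -2.28    0.67   10.59    1.2     5.64    0.05]
 [ 565.47 -121.71   73.29   -2.76    1.15   10.42    1.02    6.1     0.43]
 [ 565.48 -121.72   73.3    -1.86    0.65   11.08    1.92    5.96   -0.06]]
(array([0.03, 0.96], dtype=float32), 3.66, 0.9951)
(array([0.44, 0.9 ], dtype=float32), 3.37, 0.9778)
(array([-0.1 ,  0.89], dtype=float32), 3.41, 0.997)
```

Sink is about 3.4 mm, and the 12 N moving force agrees with that. Releasing.

{"method": "send_rows", "body": {"xyz": [[0, 0, 0], [0, 0, 0], [0, 0, 0], [0, 0, 0], [0, 0, 0], [0, 0, 0], [0, 0, 0], [0, 0, 0], [0, 0, 0], [0, 0, 0]], "dr": [[0, 0, 0], [0, 0, 0], [0, 0, 0], [0, 0, 0], [0, 0, 0], [0, 0, 0], [0, 0, 0], [0, 0, 0], [0, 0, 0], [0, 0, 0]], "jaw": 60}}

```text
time: 21.98
position: [0.5647, -0.1217, 0.0719]
tool_rot: [3.141, 0.001, -0.0]
ft_force: [-0.6, 0.8, 0.3]
grip_width: 0.686
grip_force: 0.0
```

```bash
python3 f2.py
```

```text
[[ 564.71 -121.73   71.92   -0.6     0.81    0.27    0.72   -0.16    0.27]
 [ 564.71 -121.7    71.95   -0.31    0.24   -0.6     0.37    0.23   -0.24]
 [ 564.71 -121.72   71.98   -0.07    0.87   -0.39    0.6     0.45   -0.22]
 [ 564.73 -121.73   71.97   -0.05    0.1    -0.4     0.69    0.43    0.31]]
(array([0.05, 0.89], dtype=float32), 3.42, 0.9936)
(array([0.4 , 0.83], dtype=float32), 3.13, 0.9766)
(array([-0.06,  0.82], dtype=float32), 3.16, 0.995)
```

{"method": "send_rows", "body": {"xyz": [[0, 0, -5], [0, 0, -15], [0, 0, -30], [0, 0, -50], [0, 0, -75], [0, 0, -100], [0, 0, -120], [-20, 0, -130], [-40, 0, -130], [-60, 0, -130]], "dr": [[0, 0, 0], [0, 0, 0], [0, 0, 0], [0, 0, 0], [0, 0, 0], [0, 0, 0], [0, 0, 0], [0, 0, 0], [0, 0, 0], [0, 0, 0]]}}

```text
time: 23.22
position: [0.505, -0.1215, 0.204]
tool_rot: [3.141, 0.002, 0.005]
ft_force: [-1.2, -0.1, -0.1]
grip_width: 0.694
grip_force: 0.0
```

{"method": "send_rows", "body": {"xyz": [[0, -30, 0], [0, -60, 0], [0, -90, 0], [0, -120, 0], [0, -140, 0], [0, -150, 0], [0, -150, 0], [0, -150, 0], [0, -150, 0], [0, -150, 0]], "dr": [[0, 0, 0], [0, 0, 0], [0, 0, 0], [0, 0, 0], [0, 0, 0], [0, 0, 0], [0, 0, 0], [0, 0, 0], [0, 0, 0], [0, 0, 0]]}}

```text
time: 24.05
position: [0.5047, 0.0262, 0.2019]
tool_rot: [3.141, -0.003, -0.0]
ft_force: [-0.0, 0.2, -0.4]
grip_width: 0.689
grip_force: 0.0
```

```bash
python3 - <<'E'
from ecc2 import *
gr=lambda f:cv2.cvtColor(cv2.imread(f),cv2.COLOR_BGR2GRAY).astype(np.float32)
g=avg('side'); print(*sinks(gr('pics/side0.png'),g,'side')[1],sep='\n'); print(*sinks(np.load('ref.npy'),g,'side')[1],sep='\n')
b=snap('side','side9');a=snap('scene','scene9')
m=redmask(b,120); n,_,st,c=cv2.connectedComponentsWithStats(m[150:195,250:285].copy())
i=1+st[1:,4].argmax(); print(st[i],c[i]+[250,150])
m=redmask(a,120); n,_,st,d=cv2.connectedComponentsWithStats(m[170:205,192:222].copy())
j=1+st[1:,4].argmax(); print(st[j],tri([ray('side',*(c[i]+[250.5,150.5])),ray('scene',*(d[j]+[192.5,170.5]))]))
r=lambda i:cv2.resize(i[:,:,::-1],(400,400),interpolation=cv2.INTER_CUBIC)
cv2.imwrite('pics/crop9.png',np.hstack([r(a[160:210,180:230]),r(b[150:200,241:291])]))
E
```

```text
(array([-0.046,  1.13 ], dtype=float32), 4.33, 0.8933)
(array([0.423, 1.025], dtype=float32), 3.86, 0.8472)
(array([-0.342,  1.112], dtype=float32), 4.3, 0.912)
(array([-0.005,  0.882], dtype=float32), 3.37, 0.9025)
(array([0.37 , 0.627], dtype=float32), 2.35, 0.9279)
(array([-0.32 ,  1.094], dtype=float32), 4.23, 0.92)
[ 9 19  4 12 29] [260.93103448 174.75862069]
[ 7 15 15 13 94] (array([ 0.57467607, -0.11768261,  0.06509838]), [np.float64(0.0025009158970469734), np.float64(0.0025009158970469695)])
```

View pics/crop9.png

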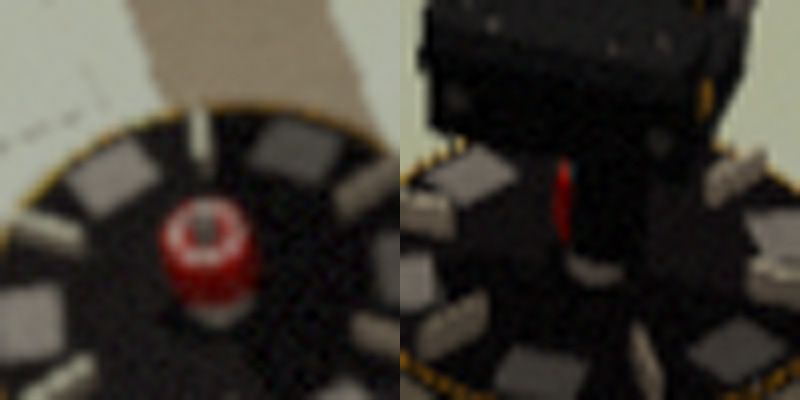

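The nut sits upright and centred on the spindle, against the hub, with the sink within range (about 3 to 4 mm). Nothing is touching it.

```bash
python3 -c "
from bench import *
print(close_job())"
```

```text
the job is handed in; nothing more can be done
None
```

The push nut is pressed onto the spindle tight against the hub, with the spring washers squeezed about 3–4 mm by camera measurement; it has been released and the job handed in at about 24 s, with no verdict returned.

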